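# Level the counter display shelf

### The job

The little display shelf on the counter slopes. Stand the spirit level on the board, lengthwise along the shelf, and let go of it; then turn the black knob of the shelf's screw foot until the bubble sits in the middle between its two marks. Then press the level down firmly flat on the board and finish still pressing it so, touching nothing else of the shelf, with the bubble centred, so that I can lock the foot; leave the groceries where they stand.

Things in the scene. Friction and masses are not known exactly. Their poses are not given: they have to be found in the camera images.
- level_mid (a point): Centre (20 mm above its base) of the loose spirit level: an aluminium bar 200 mm long (its x axis), 20 mm wide (y), 40 mm high (z, up), about 0.35 kg, with flat sides, standing on its 20 mm wide base on the counter at the start.
- vial (a point): Middle of the level's top face (40 mm above its base; same axes as the level), where the yellow-green vial is let in flush: 46 mm long, with two black marks across it, 8.5 mm either side of the middle. The top may be pressed anywhere, also on the vial.
- bubble_mid (a point): Middle of the pale bubble (12 mm long), seen in the vial from above; it moves along the level's x axis, up to 16 mm either way, and is centred when it lies at the vial's middle point. It goes to the higher end, 2 mm for each 0.001 rad (1 mm per metre) of slope. It is sluggish and takes about 2 s to come to rest after a movement.
- shelf: Display shelf: plywood board 150 mm deep (x), 360 mm long (y), 18 mm thick, top 100 mm above the counter. The pine upright near its +y end is hinged to the counter, so the board only tilts, end up or down; its -y end stands on the screw foot, 300 mm from the hinge, and is 0.7 to 1.9 mm too low at the start. Origin on the hinge line at counter height: board from 25 mm to +y to 335 mm to -y.
- board_spot (a point): Point on the board's top face in the middle of the free length where the level is to stand, 195 mm from the knob's axis; x across the board, y along it (away from the knob), z normal to it.
- knob_mid (a point): Centre of the screw foot's knob: black, six-lobed, 40 mm across, 22 mm high, on an upright axis over the board's -y end; its middle is 39 mm and its underside 28 mm above the board (below it only a spindle, a nut 21 mm across and a flange 38 mm across, 3 mm thick). The axes are the board's: they do not turn with the knob.
- foot (a point): Where the screw foot's axis meets the board's top (same axes). Turning the knob clockwise as seen from above raises this end, 4 mm a full turn: each radian moves the bubble of a level lying along the board 4.2 mm towards the knob. The knob stays where it is left and turns stiffly (0.08 N m); 1.2 to 2.8 rad clockwise are needed.
- jar_a: Jam jar 64 mm across, 85 mm high, origin under its middle; to be left alone.
- jar_b: Jam jar of the same size; to be left alone.
- oil_bottle: Oil bottle 56 mm across, 200 mm high, origin under its middle; to be left alone.
- pizza_pack: Packed pizza on a white tray, 165 x 235 mm, 28 mm high, origin under its middle; to be left alone.
Mind the look-alikes: they are no part of the job. Of the things like the part that bears level_mid, leave any that is red; of the rest the larger one is meant.

How it is judged:
By the outcome, as a careful person would: the job done as asked, in the order asked, and still so for the second after the job is handed in, while the arm keeps its last pose, push and grip.
It also fails if it takes over 72 s, if anything falls off the work surface, if the arm or the gripper's body presses on something with over 40 N, if the wrist force passes 120 N, or if a joint passes its speed limit or range.

### The arm

A 6-joint arm with a two-finger parallel gripper is mounted at the origin on the work surface. World frame = base frame: x ahead of the robot, y to its left, z up, the work surface at z = 0. Lengths are in m, angles in degrees, forces in N, time in s.
With the tool pointing down it reaches from about 0.375 to 0.75 m from the base axis. Payload 9 kg.
Tool frame: the origin (TCP) lies where the fingers leave the gripper's body, on its centre line; the fingertips stand 73 mm ahead of it and the grasp point (between the pads) lies 54 mm ahead of it (robot.tip_reach is the distance from the TCP to the fingertips, in m); z points along the fingers, y is the line along which they close (so a half turn about z gives the same grasp; the last joint's range is limited). The gripper opens to 85 mm and grips with 20 to 120 N. Pads are 22 mm wide; open, the fingers measure 114 mm over their backs; the gripper's body (76 mm by 85 mm) begins 54 mm behind the grasp point. The pads swing forward as they close: fully open they stand 13 mm farther back than shut.
Start: joints at [62.47, 5.964, 5.575, 89.605, 0, 77.527], TCP at [0.156, 0.579, 0.304] pointing down, gripper open.
Joint ranges: [-171.21, 171.21], [-48.23, 106.86], [-62.78, 66.21], [-105.2, 120.99], [-86.42, 89.51], [-180, 180]. Speed limits (degrees/s): [127.2, 127.2, 147.25, 180, 180, 180].

### API

Orientations are given as [roll, pitch, yaw] about the fixed x, y, z axes, in that order (R = Rz(yaw) Ry(pitch) Rx(roll)).
In Python, from plant import robot gives the robot as it stands. Calls block until the motion is done:
- robot.move_pose(position, orientation): joint-space move of the TCP to a pose.
- robot.line_to(position, vel=0.15, rotation=None, guard=None): straight line of the TCP; rotation=None keeps the orientation; vel is the mean speed in m/s. With guard (N) it stops when the force on the tool has changed by that much, and returns True; else False.
- robot.goto_joints(angles): joint-space move.
- robot.set_gripper(opening): finger opening in m; the grip force is fixed at half the most; returns when the fingers have stopped.
- robot.pause(seconds).
- robot.ik(position, orientation): joint angles nearest the present ones, or None.
- robot.observe(): the state.
- robot.grab_frame(name): name is "scene" or "top" or "wrist"; returns the picture (400x640x3 uint8, blue, green, red); there is no depth.
- robot.get_calibration(name): a dict with "vertical_fov" (degrees; the focal length in pixels is half the picture's height over the tangent of half this angle, whatever the lens; pixels are square), "cx", "cy" (the principal point, pixels), "rvec" (rotation vector, rad) and "tvec" (3), from world to camera coordinates, as OpenCV has them. Camera axes: x right, y down, z forward; pixel columns grow to the right and rows downward; lengths in m; the calibration is good to about 2 mm. A picture is of the moment at which its call begins: read the wrist's pose just before it. get_calibration takes no time and is no camera call; for the wrist camera it gives the pose at the moment of the call.
A pose or a line that the arm cannot do raises robot.IKError and nothing moves.
- robot.job_done(): hands the job in; it is judged then, once.
The state is a dict: "time": time; "q": joint angles; "qvel": joint speeds; "joint_torque": joint torques, N m; "tool_pos": TCP position; "tcp_rot": TCP orientation; "ft_force": force on the tool from outside, world axes, zero at the start; "torque": the same for the moment, N m; "gripper_width": finger opening in m; "gripper_force": force on a finger pad.
Only numpy, scipy, OpenCV 4.12 (cv2) and the standard library are available. Lean on these libraries where they do the work, as an engineer would, in place of code of your own. Each camera call takes 0.05 s, during which the arm holds its last target. There are 200 camera calls.

## Working session

There is one attempt and no reset: what is moved stays moved. The work goes in short steps, each a Python script; the robot and the scene stay as the last script left them, time stands still between calls to the robot, and variables do not carry over. Pictures are saved under pics/ and viewed, at most 10 in all, crops included, and the job is handed in when it is done.

```bash
mkdir -p pics; ls
python3 - <<'E'
from plant import robot
import cv2,numpy as np
for n in("scene","top"):
    cv2.imwrite(f"pics/{n}0.png",robot.grab_frame(n)); print(n,robot.get_calibration(n))
print(robot.observe()); print(robot.get_calibration("wrist"))
E
```

```text
pics
scene {'vertical_fov': 54.02537921235247, 'cx': 318.5683309237013, 'cy': 199.1627776405217, 'rvec': array([ 1.18263002,  2.52151979, -0.76306082]), 'tvec': array([ 0.31643172, -0.23419752,  1.37310827])}
top {'vertical_fov': 49.69219194419756, 'cx': 315.18158606364307, 'cy': 201.19151925054445, 'rvec': array([ 2.17319985, -2.14918275,  0.15487409]), 'tvec': array([-0.03033443,  0.47320478,  1.29612137])}
{'time': 0.1, 'q': array([6.24696638e+01, 5.99330704e+00, 5.53267784e+00, 8.96035425e+01,
       3.19404287e-04, 7.75276797e+01]), 'qvel': array([-0.05646229,  0.0311961 ,  0.1257376 , -0.03667398, -0.01671786,
       -0.02343357]), 'joint_torque': array([ 7.22570912e-03, -5.58202028e+01,  5.04722464e+01,  1.28470600e-02,
       -1.33717249e-04, -1.94629644e-05]), 'tool_pos': array([0.15576324, 0.57922183, 0.30323051]), 'tcp_rot': array([-1.79937412e+02, -1.41709005e-02,  1.64941976e+02]), 'ft_force': array([ 0.71128874, -0.34753674, -0.30369099]), 'torque': array([ 0.00802442, -0.0284766 , -0.01435503]), 'gripper_force': 0.0, 'gripper_width': 0.08542838435849863}
{'vertical_fov': 71.84779795309795, 'cx': 320.1361488206297, 'cy': 198.71529570076953, 'rvec': array([-2.30572165, -1.76714273, -0.24874984]), 'tvec': array([-0.59892155, -0.03561959,  0.38036472])}
```

View pics/scene0.png

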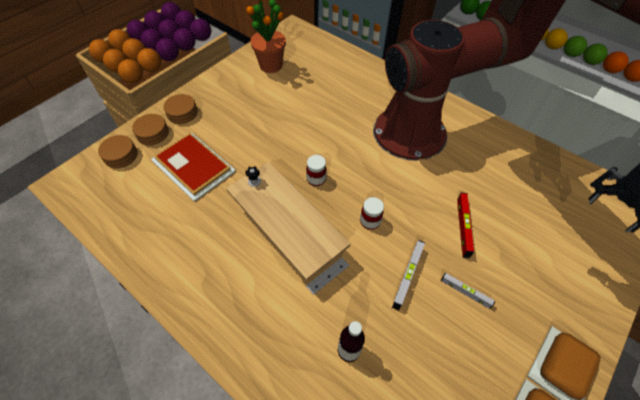

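View pics/top0.png

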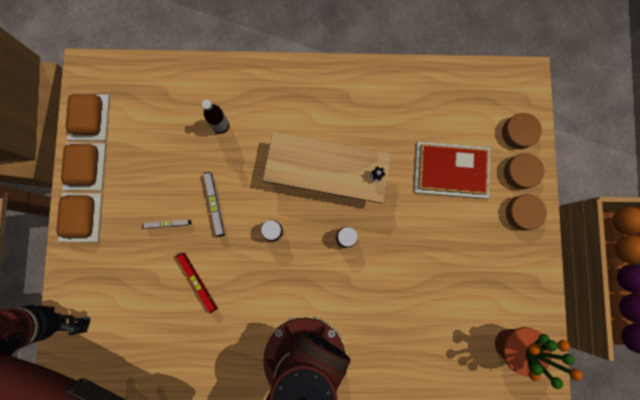

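Candidates for the level: large silver bar at top-image (213,204), small silver bar (166,224), red bar (196,282). By the description it's the large silver one. The knob is at (378,173), the board spans about (265–390, 135–200), and the jars are at (271,231) and (347,237).

```bash
cat > h.py <<'E'
from plant import robot
import cv2,numpy as np
def P(n,uv,z,c=None):
    c=c or robot.get_calibration(n); f=200/np.tan(np.radians(c["vertical_fov"]/2))
    R=cv2.Rodrigues(np.array(c["rvec"]))[0]; t=np.array(c["tvec"])
    uv=np.atleast_2d(uv).astype(float); d=np.c_[(uv[:,0]-c["cx"])/f,(uv[:,1]-c["cy"])/f,np.ones(len(uv))]@R
    o=-R.T@t; return o+d*((z-o[2])/d[:,2])[:,None]
def proj(n,X,c=None):
    c=c or robot.get_calibration(n); f=200/np.tan(np.radians(c["vertical_fov"]/2))
    K=np.array([[f,0,c["cx"]],[0,f,c["cy"]],[0,0,1]])
    return cv2.projectPoints(np.atleast_2d(X).astype(float),np.array(c["rvec"]),np.array(c["tvec"]),K,None)[0][:,0]
E
python3 - <<'E'
from h import *
np.set_printoptions(precision=4,suppress=True)
im=cv2.imread("pics/top0.png")
cv2.imwrite("pics/crop.png",cv2.resize(im[120:320,130:400],None,fx=2.9,fy=2.9,interpolation=cv2.INTER_CUBIC))
print(P("top",[[208.5,173],[219,235]],.04)); print(P("scene",[[420,243],[399,306]],.04))
print("knob",P("top",[378,173],.15),P("scene",[253,172],.15))
print("board",P("top",[[275,132],[264,182],[383,202],[391,156]],.1))
print("jars",P("top",[[271,231],[347,237]],.085))
E
```

```text
[[0.5555 0.3029 0.04  ]
 [0.3662 0.2635 0.04  ]]
[[0.3733 0.2627 0.04  ]
 [0.5603 0.3156 0.04  ]]
knob [[ 0.5404 -0.2     0.15  ]] [[ 0.5446 -0.1958  0.15  ]]
board [[ 0.6702  0.0972  0.1   ]
 [ 0.5193  0.126   0.1   ]
 [ 0.4645 -0.222   0.1   ]
 [ 0.602  -0.2471  0.1   ]]
jars [[ 0.3773  0.1036  0.085 ]
 [ 0.3623 -0.1182  0.085 ]]
```

View pics/crop.png

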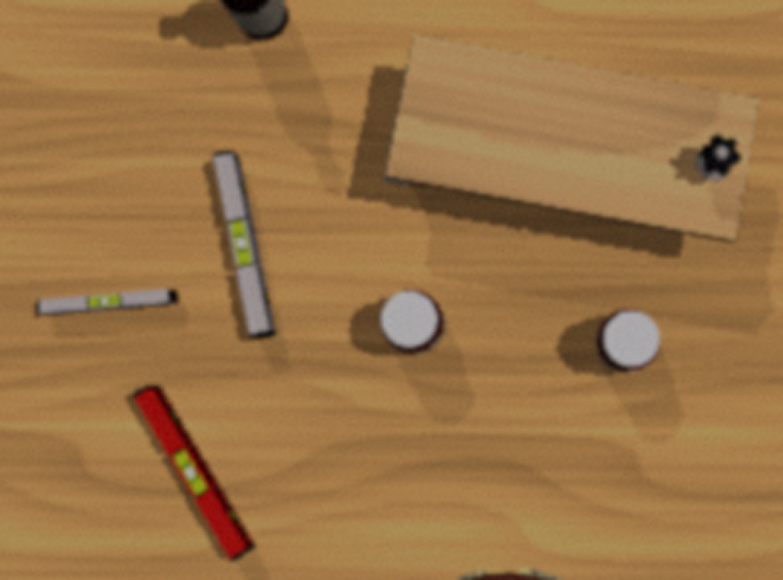

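The crop confirms the large silver bar, centre about crop (241,243), with the small silver and red look-alikes on either side. Next I'll look at it more closely with the wrist camera.

Run:
```python
from h import *
np.set_printoptions(precision=4,suppress=True)
robot.move_pose([.44,.28,.27],[180,0,-166.5])
o=robot.observe();c=robot.get_calibration("wrist");im=robot.grab_frame("wrist")
R=cv2.Rodrigues(c["rvec"])[0]; cam=-R.T@c["tvec"]
print(o["time"],o["q"],o["tool_pos"],o["tcp_rot"],o["ft_force"],"cam",cam,"axis",R[2])
cv2.imwrite("pics/w1.png",im); np.save("w1.npy",c,allow_pickle=True)
print(proj("wrist",[[.366,.264,.04],[.555,.303,.04],[.462,.285,.04]],c))
```

```text
1.6333 [ 18.1461  -8.0298 -11.7737  86.2461   0.0115   4.6283] [0.4398 0.2806 0.2702] [ 179.9877    0.009  -166.4822] [ 0.816   0.3343 -0.541 ] cam [0.3701 0.2642 0.3405] axis [ 0.2715  0.0642 -0.9603]
[[321.1749 114.5191]
 [316.0221 277.6009]
 [319.3527 204.5549]]
```

View pics/w1.png

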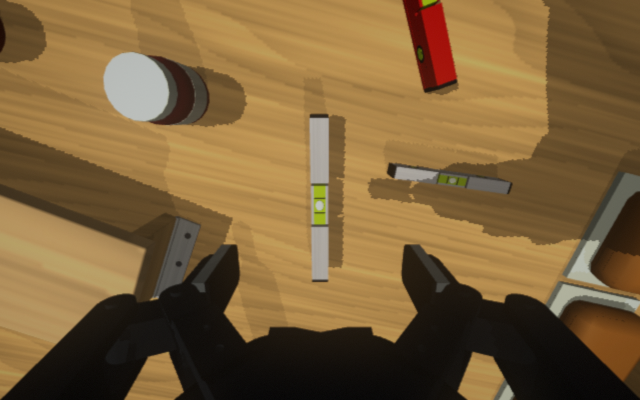

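The wrist view shows the level upright, with ends at (319,115) and (320,281) and the vial at (319.5,205). I'll grasp it and carry it to above the board.

Run:
```python
from h import *
np.set_printoptions(precision=4,suppress=True)
c=np.load("w1.npy",allow_pickle=True).item()
a,b,v=P("wrist",[[319,115],[320,281],[319.5,205]],.04,c)
yaw=np.degrees(np.arctan2(b[1]-a[1],b[0]-a[0])); m=(a+b)/2
print(a,b,v,m,yaw,np.linalg.norm(b-a))
robot.move_pose([v[0],v[1],.16],[180,0,yaw-180])
robot.line_to([v[0],v[1],.08],.1,guard=8)
robot.set_gripper(0.0)
o=robot.observe();print(o["gripper_width"],o["gripper_force"],o["tool_pos"],o["tcp_rot"])
robot.line_to([v[0],v[1],.26],.15)
robot.move_pose([.50,0.1,.30],[180,0,-100])
# view shelf from near the middle
o=robot.observe();c=robot.get_calibration("wrist");im=robot.grab_frame("wrist")
print(o["time"],o["gripper_width"],o["q"]);np.save("w2.npy",c,allow_pickle=True)
cv2.imwrite("pics/w2.png",im)
```

```text
[0.367  0.2619 0.04  ] [0.5585 0.3089 0.04  ] [0.4625 0.2853 0.04  ] [0.4628 0.2854 0.04  ] 13.785877797140195 0.19719481118651694
0.019215135962763003 59.50897693634033 [0.4627 0.2852 0.0803] [-179.9881    0.0233 -166.2181]
6.4917 0.01924847943059683 [ -3.3866  -9.8421 -10.3509  89.5228   0.0085 -83.3487]
```

View pics/w2.png

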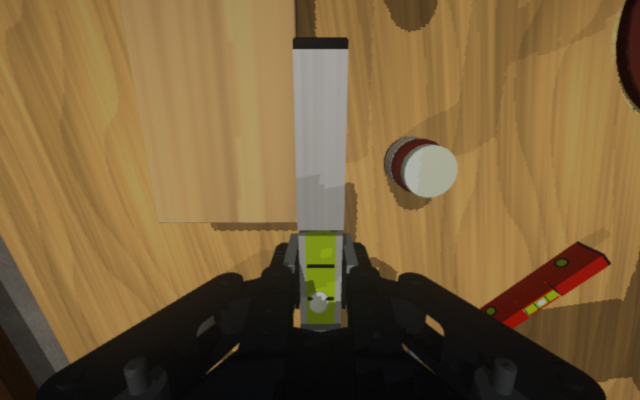

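The level is held. The board's hinge-end corners are at about (160,222) and (297,222), with its side edges running up to (123,0) and (294,0).

Run:
```python
from h import *
np.set_printoptions(precision=4,suppress=True)
c=np.load("w2.npy",allow_pickle=True).item()
p=P("wrist",[[160,222],[297,222],[123,0],[294,0]],.1,c);print(p)
for a,b in((0,2),(1,3),(0,1)):
    d=p[a]-p[b];print(np.degrees(np.arctan2(d[1],d[0])),np.linalg.norm(d))
# hover view of knob+board with level held higher
robot.move_pose([.56,0.03,.34],[180,0,-100])
c=robot.get_calibration("wrist");im=robot.grab_frame("wrist");np.save("w3.npy",c,allow_pickle=True);cv2.imwrite("pics/w3.png",im);
```

```text
[[ 0.6694  0.1033  0.1   ]
 [ 0.5286  0.1283  0.1   ]
 [ 0.6334 -0.093   0.1   ]
 [ 0.4916 -0.0679  0.1   ]]
79.63079311459558 0.1996003057999715
79.32198038772363 0.1996839413040175
-10.082696889478997 0.14297635985203572
```

View pics/w3.png

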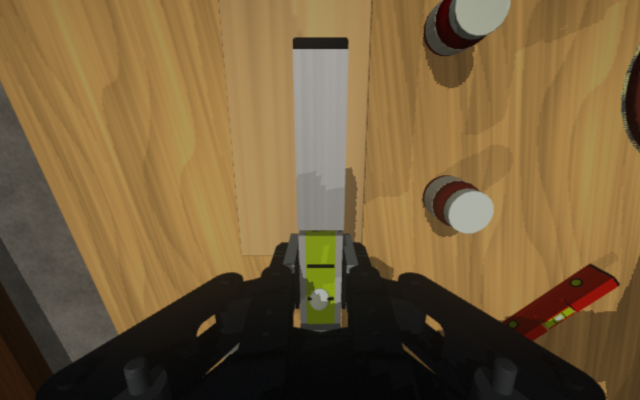

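The board's left hinge-end corner is at about (242,254), which agrees with the earlier estimate. Next I'll place the level.

Run:
```python
from h import *
np.set_printoptions(precision=4,suppress=True)
c=np.load("w3.npy",allow_pickle=True).item(); print(P("wrist",[[242,254]],.1,c))
x,y=.5725,-.0100
robot.move_pose([x,y,.24],[180,0,-100.4])
robot.line_to([x,y,.196],.15)
g=robot.line_to([x,y,.176],.02,guard=4)
o=robot.observe();print(g,o["tool_pos"],o["ft_force"])
robot.set_gripper(.07)
robot.line_to([x,y,.24],.1)
# view from: tool camera is ~.072 behind; centre camera over the level
robot.move_pose([x-.012,y-.068,.30],[180,0,-100.4])
robot.pause(2.2)
c=robot.get_calibration("wrist");im=robot.grab_frame("wrist");np.save("w4.npy",c,allow_pickle=True);cv2.imwrite("pics/w4.png",im);
print(robot.observe()["time"])
```

```text
[[0.6711 0.1018 0.1   ]]
True [ 0.5724 -0.01    0.1799] [-0.1046 -0.2748  4.8782]
12.8
```

View pics/w4.png

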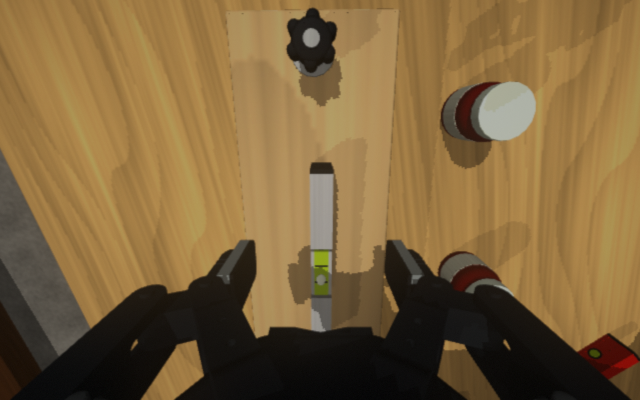

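The wrist view shows the level standing on the board: vial around (321,274), bubble at about (321,280) away from the knob, knob top at (312,38). I'll measure the bubble in a rectified strip.

```bash
cat >> h.py <<'E'
U=np.array([np.cos(np.radians(79.6)),np.sin(np.radians(79.6)),0])  # along board, away from knob
def strip(im,c,ctr,z=.14,L=35,W=3,cam="wrist",u=U):
    s=np.arange(-L,L+.1,.5);t=np.arange(-W,W+.1,.5);v=np.array([u[1],-u[0],0])
    X=np.array([np.r_[ctr[:2],z]+a/1e3*u+b/1e3*v for b in t for a in s])
    m=proj(cam,X,c).astype(np.float32).reshape(len(t),len(s),2)
    return s,cv2.remap(im,m[...,0],m[...,1],cv2.INTER_CUBIC)
E
python3 - <<'E'
from h import *
np.set_printoptions(precision=4,suppress=True)
c=np.load("w4.npy",allow_pickle=True).item();im=cv2.imread("pics/w4.png")
print("knob",P("wrist",[312,38],.15,c),"level end/top",P("wrist",[[322,173],[321,251],[320.5,297]],.14,c))
s,st=strip(im,c,[.5725,-.010])
for a,b in zip(s[::2],st[3:-3].mean(0)[::2]): print(a,b.round().astype(int),end=" | ")
cv2.imwrite("pics/strip.png",cv2.resize(st,None,fx=5,fy=20,interpolation=cv2.INTER_NEAREST))
E
```

```text
knob [[ 0.5427 -0.2029  0.15  ]] level end/top [[ 0.5535 -0.104   0.14  ]
 [ 0.5674 -0.0326  0.14  ]
 [ 0.5767  0.0156  0.14  ]]
-35.0 [144 151 155] | -34.0 [144 151 155] | -33.0 [145 151 155] | -32.0 [145 151 155] | -31.0 [145 151 155] | -30.0 [144 151 155] | -29.0 [144 151 155] | -28.0 [144 151 155] | -27.0 [145 151 155] | -26.0 [128 137 141] | -25.0 [62 92 91] | -24.0 [25 94 86] | -23.0 [ 25 128 113] | -22.0 [ 27 159 139] | -21.0 [ 27 164 144] | -20.0 [ 27 164 144] | -19.0 [ 28 164 144] | -18.0 [ 28 164 144] | -17.0 [ 28 164 144] | -16.0 [ 27 164 144] | -15.0 [ 27 164 144] | -14.0 [ 26 164 143] | -13.0 [ 26 164 144] | -12.0 [ 26 164 143] | -11.0 [ 27 165 144] | -10.0 [ 26 164 144] | -9.0 [ 25 105  93] | -8.0 [26 62 59] | -7.0 [25 84 77] | -6.0 [ 24 105  93] | -5.0 [ 23 105  93] | -4.0 [ 23 102  91] | -3.0 [ 23 102  91] | -2.0 [ 22 102  91] | -1.0 [ 22 102  91] | 0.0 [ 36 101  93] | 1.0 [ 71 105 103] | 2.0 [ 99 119 119] | 3.0 [107 124 125] | 4.0 [107 125 125] | 5.0 [107 125 125] | 6.0 [107 125 125] | 7.0 [107 124 125] | 8.0 [106 124 125] | 9.0 [106 124 125] | 10.0 [106 123 124] | 11.0 [102 120 121] | 12.0 [ 75 112 108] | 13.0 [ 37 103  93] | 14.0 [ 21 101  89] | 15.0 [ 21 101  89] | 16.0 [ 21 101  89] | 17.0 [ 21 100  89] | 18.0 [ 20 101  89] | 19.0 [ 20 100  89] | 20.0 [ 20 100  89] | 21.0 [ 20 101  89] | 22.0 [23 97 86] | 23.0 [34 81 75] | 24.0 [47 61 62] | 25.0 [50 55 59] | 26.0 [54 60 64] | 27.0 [75 81 84] | 28.0 [84 89 92] | 29.0 [86 91 94] | 30.0 [85 90 93] | 31.0 [85 90 93] | 32.0 [86 91 93] | 33.0 [85 90 93] | 34.0 [85 90 93] | 35.0 [84 90 93] |
```

View pics/strip.png

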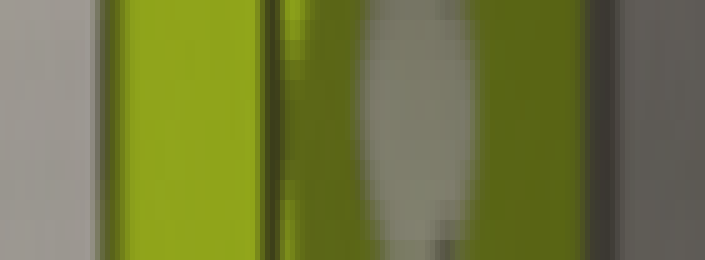

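The bubble middle is at about +6.6 mm in the strip and the vial middle at about +0.4 mm, so it needs about 1.47 rad clockwise. Seen from above, the knob's lobes lie along the board, so closing across the board bridges two lobes on each side.

```bash
cat >> h.py <<'E'
def look(ctr=(.5725,-.010)):
    robot.pause(2.3)
    c=robot.get_calibration("wrist");im=robot.grab_frame("wrist")
    s,st=strip(im,c,ctr,L=35,W=2); p=st.astype(float).mean(0); r=p[:,0]/p[:,1]
    m=abs(s)<20; b=s[m&(r>.5)]; dark=p[:,1]
    print("bubble",b.min(),b.max(),b.mean(),"| G profile -13..13:",dark[(abs(s)<=13)].round().astype(int))
    return im,st
def turn(k,rad,step=1):
    q=np.array(robot.observe()["q"]); n=max(1,int(np.ceil(abs(rad)/.5)))
    for i in range(n):
        q[5]+=np.degrees(rad)/n; robot.goto_joints(q)
        o=robot.observe(); print("turn",o["q"][5].round(1),o["ft_force"].round(1),o["torque"].round(2))
E
python3 - <<'E'
from h import *
np.set_printoptions(precision=4,suppress=True,linewidth=200)
k=[.5420,-.2015]
robot.set_gripper(.085)
robot.move_pose([*k,.29],[180,0,-100.4])
g=robot.line_to([*k,.190],.12,guard=6); o=robot.observe(); print(g,o["tool_pos"],o["q"])
if not g:
    robot.set_gripper(0)
    o=robot.observe(); print(o["gripper_width"],o["gripper_force"],o["ft_force"],o["torque"])
    turn(k,1.47)
    robot.set_gripper(.085); robot.line_to([*k,.27],.12)
    robot.move_pose([.5725,-.010,.30],[180,0,-100.4])
    im,st=look(); cv2.imwrite("pics/w5.png",im)
print(robot.observe()["time"])
E
```

```text
False [ 0.5424 -0.2016  0.191 ] [ -33.3327    2.7067   -9.5772   77.6349   -0.0017 -112.9441]
0.038219583531204124 61.84990882873535 [10.1589 -0.7846  0.669 ] [-0.13   -1.9639  0.079 ]
turn -85.1 [ 5.8  0.1 -0.1] [ 0.13 -0.85 -0.03]
turn -56.9 [ 6.8 -0.   0.4] [ 0.04 -1.15 -0.06]
turn -28.9 [ 5.5 -1.7  1.8] [-0.32 -1.09 -0.09]
bubble -4.5 6.5 1.0 | G profile -13..13: [161 161 161 161 161 161 160 161 141 113  79  65  84 117 139 154 154 160 165 170 173 175 175 175 175 175 175 175 175 175 175 175 175 175 175 174 174 170 166 159 155 156 152 123  91  70  76 108 141
 152 159 160 160]
21.5
```

After the turn the bubble is at +1.0 mm and the marks are at −7.5 and +9.6, midpoint +1.05, so it is centred. Next I'll press with closed fingertips beside the vial so the bubble stays in view.

Run:
```python
from h import *
np.set_printoptions(precision=4,suppress=True,linewidth=200)
p=np.array([.5725,-.010,0])-.035*U
robot.set_gripper(0)
robot.move_pose([p[0],p[1],.24],[180,0,-100.4])
f0=robot.observe()["ft_force"][2]
robot.line_to([p[0],p[1],.220],.1)
g=robot.line_to([p[0],p[1],.205],.015,guard=5)
o=robot.observe();z=o["tool_pos"][2];print(g,z,o["ft_force"],f0)
for i in range(25):
    f=robot.observe()["ft_force"][2]-f0
    if not g or f>20: break
    z-=.0003; robot.line_to([p[0],p[1],z],.01); robot.pause(.1)
print(i,z,robot.observe()["ft_force"])
im,st=look(); cv2.imwrite("pics/w6.png",im)
o=robot.observe();print(o["time"],o["ft_force"],o["tool_pos"])
```

```text
True 0.21265403198148913 [-0.5327  0.5663  5.0844] 1.0847597078678468
10 0.2096540319814892 [-6.4417  2.1701 22.7766]
bubble -19.5 7.0 -6.25 | G profile -13..13: [ 22  22  21  21  20  20  20  19  19  19  19  19  18  18  17  17  18  17  17  17  16  16  16  16  16  15  15  16  16  16  17  18  18  18  18  21  50  93 107 107 100  98  88  68  42  20  20  41  69
  91  95  96  96]
29.45 [-5.8058  2.2265 22.5774] [ 0.5667 -0.0445  0.2126]
```

View pics/w6.png

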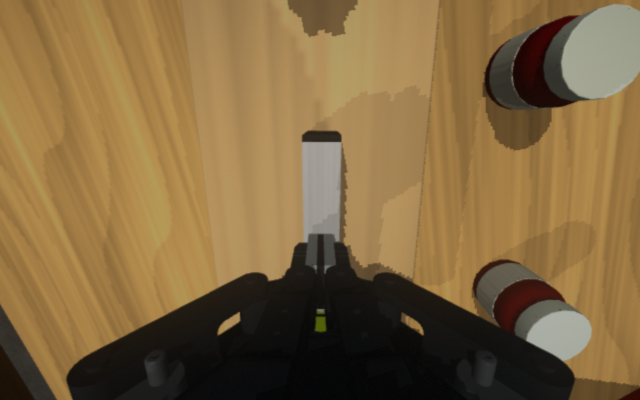

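The view shows the gripper covering most of the vial: only its hinge-side part is visible, at about (320,320). I'll lift and press on the hinge side of the vial instead, so the whole vial is in view.

Run:
```python
from h import *
np.set_printoptions(precision=4,suppress=True,linewidth=200)
p=np.array([.5725,-.010,0])-.035*U
robot.line_to([p[0],p[1],.24],.08)
p=np.array([.5725,-.010,0])+.042*U
robot.move_pose([p[0],p[1],.24],[180,0,-100.4])
f0=robot.observe()["ft_force"][2]
robot.line_to([p[0],p[1],.220],.1)
g=robot.line_to([p[0],p[1],.205],.015,guard=5)
z=robot.observe()["tool_pos"][2];print(g,z)
for i in range(25):
    f=robot.observe()["ft_force"][2]-f0
    if not g or f>20: break
    z-=.0003; robot.line_to([p[0],p[1],z],.01); robot.pause(.1)
im,st=look(); cv2.imwrite("pics/w7.png",im)
o=robot.observe();print(o["time"],o["ft_force"],o["tool_pos"],f0)
```

```text
True 0.21265463781388358
bubble -4.5 9.5 1.3541666666666667 | G profile -13..13: [164 164 164 164 164 164 164 163 164 167 118  56  58 112 155 159 158 168 175 176 176 176 177 177 177 177 177 177 177 177 176 176 176 176 177 176 175 170 161 150 154 161 164 143  92  50  55 110 139
 155 160 161 161]
37.1917 [-6.3941 -0.7374 22.2793] [0.5806 0.0313 0.2126] 0.7048849839406782
```

Run:
```python
from h import *
c=robot.get_calibration("wrist");im=cv2.imread("pics/w7.png")
for n,W in((im,2),(im,1)):
    s,st=strip(n,c,(.5725,-.010),W=W);p=st.astype(float).mean(0);B=p[:,0];G=p[:,1]
    h=(B[abs(s-1)<2].mean()+B[(abs(s+10.5)<1)].mean())/2
    x=np.where((B[:-1]<h)!=(B[1:]<h))[0]; e=[s[i]+.5*(h-B[i])/(B[i+1]-B[i]) for i in x]
    e=[t for t in e if abs(t)<12]
    mk=[(s[k]*(160-G[k]).clip(0)).sum()/(160-G[k]).clip(0).sum() for k in (abs(s+7.4)<2,abs(s-9.6)<1.9)]
    print("bubble edges",e,np.mean(e),"marks",mk,np.mean(mk))
uv=proj("wrist",[.5725,-.010,.14],c)[0].astype(int);print(uv)
cv2.imwrite("pics/z.png",cv2.resize(im[uv[1]-40:uv[1]+60,uv[0]-50:uv[0]+50],None,fx=6,fy=6,interpolation=cv2.INTER_CUBIC))
```

```text
bubble edges [np.float64(-4.790905190905191), np.float64(6.342254214347237)] 0.7756745117210233 marks [np.float64(-7.211524300441825), np.float64(9.723869421982629)] 1.256172560770402
bubble edges [np.float64(-4.922068230277185), np.float64(6.516425557564798)] 0.7971786636438063 marks [np.float64(-7.2167004732927635), np.float64(9.695488721804512)] 1.2393941242558744
[320 175]
```

View pics/z.png

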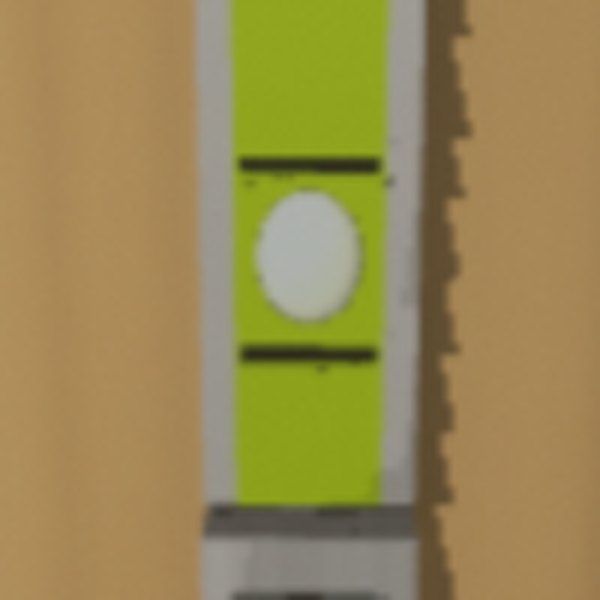

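The crop shows the bubble (rows 190–322) between the marks at rows 165 and 354, about 0.4 mm off centre. I'll press a little harder, check once more by numbers, and hand in.

Run:
```python
from h import *
p=np.array([.5725,-.010,0])+.042*U
# last commanded z: continue down from it
z=.21265-.0003*10
for i in range(8):
    robot.line_to([p[0],p[1],z],.01); robot.pause(.1)
    f=robot.observe()["ft_force"][2]-.7; print(round(f,1),end=" ")
    if f>26: break
    z-=.0003
look()
o=robot.observe();print(o["time"],o["ft_force"]); robot.job_done()
```

```text
22.2 22.9 25.3 27.2 bubble -7.0 6.5 0.44 | G profile -13..13: [163 164 164 164 164 164 164 163 164 167 118  57  53 109 156 159 157 168
 175 176 177 176 176 176 177 177 176 176 176 176 176 176 176 176 176 176
 174 169 159 151 155 161 164 147 101  56  54 109 144 157 161 162 161]
40.9417 [-8.11115131  0.75140513 28.49227529]
the job is handed in; nothing more can be done
```

The job is handed in at 41 s: the level stands on the board with the bubble within about 0.5 mm of centre, the knob was turned about 84° clockwise, and closed fingertips hold the level down with about 28 N.

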